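# Fold down the row of board clips with a fingertip

### The job

The circuit board lies in its metal cradle, but five little red-tipped clips along the cradle's edge still stand up. Run a fingertip lightly along the row, starting at the blue-dot end, so that the clips fold flat over the board edge one after another, then take the hand away. Nothing is to be gripped or lifted; do not touch or shift the board itself, press only lightly, and leave everything else on the bench where it is.

Things in the scene. Friction and masses are not known exactly. Their poses are not given: they have to be found in the camera images.
- cradle: metal plate 94 x 214 mm (x, y) fixed to the bench, its top 16 mm up; origin at the centre of its underside. Along its -x long edge, nearest the robot, five clips stand in a row at x = -26 mm, hinged 30 mm above the bench at y = +62, +32, +2, -28, -58 mm. A blue dot 16 mm wide lies on the plate at x = -26, y = +92 mm. Black hinge blocks (x -38 to -26 mm) reach 32 mm up
- board: brown circuit board, 50 x 170 x 10 mm, lying loose on the cradle plate beside the row (cradle x from about -19 to +31 mm), its length along the cradle's y; origin on its underside, 17 mm from the middle of the plate; axes as the cradle's; its top is 24 to 26 mm above the bench
- first_pivot (a point): middle of the hinge of clip 1, nearest to the blue dot, 30 mm above the bench; axes as the cradle's. A clip is a steel tab 14 mm wide (cradle x from -26 to -12 mm, the middle of the tab 7 mm from the hinge point toward the board), 3 mm thick, 26 mm long from the hinge, with a red tip 5 mm thick; upright, its tip is 57 mm above the bench
- last_pivot (a point): middle of the hinge of clip 5, the far end of the row, 120 mm from first_pivot; axes as the cradle's. A folded clip lies with its top 32 to 33 mm above the bench, its tip 27 mm beyond its hinge toward -y; the space over the row is free
- dish: steel dish of screws, 68 x 68 x 18 mm, origin under its centre; bystander
- shell: green half housing, 27 x 74 x 13 mm, origin under its centre; bystander
- tube_00: white and green tube handle lying on the bench near the front edge, 34 mm round, 178 mm long; origin under its centre; bystander
- tube_01: white and green tube handle lying on the bench near the front edge, 34 mm round, 178 mm long; origin under its centre; bystander
- clip_1 (a joint): hinge angle of hold-down clip 1 (rad): 0 = standing upright, pi/2 = folded flat over the board edge (end stop); grows as it tips toward the cradle's -y. A light sideways push on the upper half tips it; beyond about 0.6 rad it falls flat by its own weight, below 0.3 rad it stays as it leans
- clip_2 (a joint): hinge angle of hold-down clip 2 (rad): 0 = standing upright, pi/2 = folded flat over the board edge (end stop); grows as it tips toward the cradle's -y. As clip 1
- clip_3 (a joint): hinge angle of hold-down clip 3 (rad): 0 = standing upright, pi/2 = folded flat over the board edge (end stop); grows as it tips toward the cradle's -y. As clip 1
- clip_4 (a joint): hinge angle of hold-down clip 4 (rad): 0 = standing upright, pi/2 = folded flat over the board edge (end stop); grows as it tips toward the cradle's -y. As clip 1
- clip_5 (a joint): hinge angle of hold-down clip 5 (rad): 0 = standing upright, pi/2 = folded flat over the board edge (end stop); grows as it tips toward the cradle's -y. As clip 1
Not all that is in view belongs to the job. Several things have the shape of the board; the one meant has the colours described above.

How it is judged:
By the outcome, as a careful person would: the job done as asked, in the order asked, and still so for the second after the job is handed in, with the robot touching nothing.
It also fails if it takes over 34 s, if anything falls off the work surface, if the arm or the gripper's body presses on something with over 40 N, if the wrist force passes 120 N, or if a joint passes its speed limit or range.

### The arm

A 7-joint arm with a two-finger parallel gripper is mounted at the origin on a cart in front of the work surface, level with it; the furniture and walls round the work are solid. World frame = base frame: x ahead of the robot, y to its left, z up, the work surface at z = 0. Lengths are in m, angles in rad, forces in N, time in s.
With the tool pointing down it reaches from about 0.4 to 0.9 m from the base axis. Payload 5.6 kg.
Tool frame: the origin (TCP) lies at the very end of the fingers, on their centre line; the grasp point (between the pads) lies 19 mm behind it; z points along the fingers, y is the direction in which the jaws open and shut (so a half turn about z gives the same grasp; the last joint's range is limited). The gripper opens to 92 mm and grips with 3 to 60 N. Pads are 20 mm wide; open, the fingers measure 128 mm over their backs; the gripper's body (75 mm by 189 mm) begins 69 mm behind the grasp point.
Start: joints at [-1.295, 0.468, -0.012, 1.603, 0.006, 1.071, -0.056], TCP at [0.204, 0.617, 0.215] pointing down, gripper open.
Joint ranges: [-2.53, 2.53], [-0.31, 2.02], [-1.57, 1.55], [0.28, 2.44], [-1.29, 4.43], [0.15, 1.84], [-2.92, 2.92]. Speed limits (rad/s): [2.57, 2.57, 3.14, 3.14, 3.14, 3.14, 3.14].

### API

Orientations are given as [roll, pitch, yaw] about the fixed x, y, z axes, in that order (R = Rz(yaw) Ry(pitch) Rx(roll)).
In Python, from bench import env gives the robot as it stands.
- The arm moves only by the tool step_arm, never from a script. Its argument "steps" is one flat list of numbers, 7 for each row, row after row: the shift along the world's x, y, z in units of 0.5 m (1.0 is 0.5 m), then the turn, a rotation vector about the world's x, y, z in units of 2 pi rad (1.0 is 2 pi rad), then the opening, from -1 (shut) to 1 (fully open), so that 0 is half open. In form: [x, y, z, ax, ay, az, hand, x, y, z, ax, ay, az, hand, ...]. A call has 1 to 10 rows; each row shifts and turns the pose as measured when the row begins; what a row does not reach is not made up. A row lasts 1/8 s, in which the tool goes at most 62.5 mm and 10.7 degrees, less where a joint would pass 70% of its speed; a pose out of reach is approached as far as the arm can. A call with a number of a shift or a turn outside -1 to 1 is refused whole. A call with a gripper value outside its range is refused whole. The fingers move at their own pace and stop on an object; "squeeze" is the grip in N (left out, the last holds). Time passes only in rows, so rows that do not move let the fingers close. It gives the time, the measured TCP pose, the force and the opening at its end, in the units of the state.
- env.state(): the state, without advancing time (a new reading comes with each control period).
- env.camera(name): name is "scene" or "top" or "wrist"; returns the picture (420x560x3 uint8, red, green, blue); there is no depth.
- env.get_calibration(name): a dict with "fovy" (degrees; the focal length in pixels is half the picture's height over the tangent of half this angle, whatever the lens; pixels are square), "cx", "cy" (the principal point, pixels), "eye" and "rotation" of the camera in the world; the wrist camera has in their place "tool_from_camera" (4x4, takes a point from camera to tool coordinates, whose origin is the TCP and whose axes are the flange's). Camera axes: x right, y up, looking along -z (the intrinsics and any distortion apply to the point x, -y, -z); pixel columns grow to the right and rows downward; lengths in m; the calibration is good to about 2 mm. A picture is of the moment at which its call begins: read the wrist's pose just before it. get_calibration takes no time and is no camera call.
- env.sign_off(): hands the job in, once; it reports no verdict.
The state is a dict: "t": time; "joints": joint angles; "dq": joint speeds; "joint_torque": joint torques, N m; "eef_pos": TCP position; "ee_rot": TCP orientation; "force": force on the tool from outside, world axes, zero at the start; "torque": the same for the moment, N m; "gripper_width": finger opening in m.
Only numpy, scipy, OpenCV 4.12 (cv2) and the standard library are available. Lean on these libraries where they do the work, as an engineer would, in place of code of your own. Each camera call takes 0.05 s, during which the arm holds its last target.

## Working session

There is one attempt and no reset: what is moved stays moved. The work goes in short steps, Python scripts to look and compute and a tool call to move; the robot and the scene stay as the last step left them, time stands still between calls to the robot, and variables do not carry over. Pictures are saved under pics/ and viewed, and the job is handed in when it is done.

Besides the shell and the picture viewer there is one more tool, called after "Request:" by a JSON object that holds its "method" and its "body", one argument or row to a line. step_arm: Moves the arm, as the interface text tells. Its arguments: {"type":"object","properties":{"steps":{"type":"array"},"squeeze":{"type":"number"}},"required":["steps"]}

```bash
mkdir -p pics
python3 - <<'E'
from bench import env
import cv2
s=env.state();print({k:s[k] for k in('t','eef_pos','ee_rot','force','gripper_width')})
for n in('scene','top'):
    im=env.camera(n);cv2.imwrite(f'pics/{n}0.png',im[:,:,::-1]);print(n,env.get_calibration(n))
print(env.get_calibration('wrist'))
E
```

```text
{'t': 0.0, 'eef_pos': array([0.20361335, 0.61667915, 0.21364532]), 'ee_rot': array([-3.13986936e+00,  1.25755234e-04,  2.82272910e+00]), 'force': array([ 0.37196964,  0.20128681, -0.0161394 ]), 'gripper_width': 0.09160915962331108}
scene {'fovy': 45.32005648929052, 'cx': 278.5105746170413, 'cy': 210.44013528919749, 'eye': array([-0.16969455, -0.66557434,  0.80305186]), 'rotation': array([ 0.83716362,  0.00659901, -1.00874637])}
top {'fovy': 45.809946947179625, 'cx': 279.6965469612461, 'cy': 214.92893896100108, 'eye': array([ 0.44282947, -0.20237567,  1.33954174]), 'rotation': array([ 0.09580783, -0.0227137 , -1.57585443])}
{'fovy': 61.96500691270827, 'cx': 285.7735474889358, 'cy': 212.01193776022717, 'tool_from_camera': array([[ 1.46628945e-04,  9.58726465e-01,  2.84329992e-01,
         8.00276374e-02],
       [ 9.99999981e-01, -1.76769432e-04,  8.03453410e-05,
         1.75245130e-03],
       [ 1.27290056e-04,  2.84329975e-01, -9.58726473e-01,
        -1.71150778e-01],
       [ 0.00000000e+00,  0.00000000e+00,  0.00000000e+00,
         1.00000000e+00]])}
```

View pics/scene0.png

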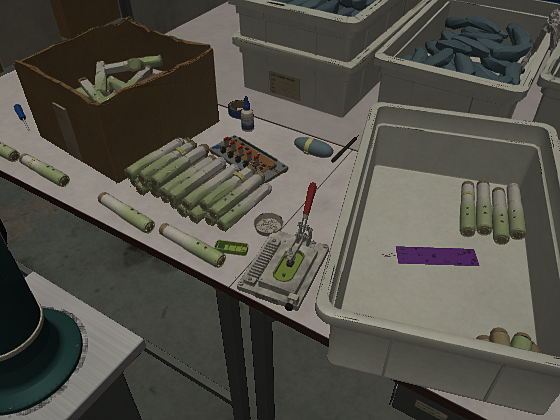

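View pics/top0.png

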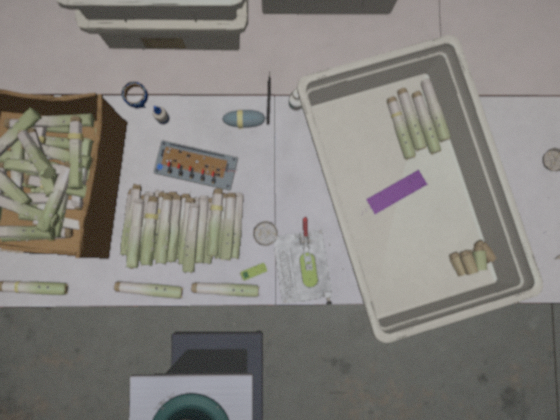

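The cradle (grey plate, brown board) is at about (197,165) in the top picture and (250,155) in the scene picture. I'll zoom in on both.

```bash
cat > h.py <<'E'
import numpy as np,cv2
from scipy.spatial.transform import Rotation as R
def cam(c,pose=None):
    f=210/np.tan(np.radians(c['fovy'])/2)
    if 'eye' in c: return f,c['cx'],c['cy'],np.array(c['eye']),R.from_euler('xyz',c['rotation']).as_matrix()
    T=c['tool_from_camera'];p,r=pose;M=R.from_euler('xyz',r).as_matrix()
    return f,c['cx'],c['cy'],p+M@T[:3,3],M@T[:3,:3]
def toplane(k,u,v,z):
    f,cx,cy,e,M=k;d=M@np.array([(u-cx)/f,-(v-cy)/f,-1]);return e+d*(z-e[2])/d[2]
def proj(k,P):
    f,cx,cy,e,M=k;q=M.T@(np.asarray(P)-e);return cx-f*q[0]/q[2],cy+f*q[1]/q[2]
E
python3 - <<'E'
from h import *
from bench import env
a=cv2.imread('pics/top0.png')[130:200,140:250];cv2.imwrite('pics/topz.png',cv2.resize(a,None,fx=7,fy=7,interpolation=2))
a=cv2.imread('pics/scene0.png')[125:185,200:300];cv2.imwrite('pics/scenez.png',cv2.resize(a,None,fx=8,fy=8,interpolation=2))
k=cam(env.get_calibration('top'));
for u,v in((165,142),(238,158),(231,188),(155,172)):print(toplane(k,u,v,.016))
E
```

```text
[0.76859017 0.07564655 0.016     ]
[ 0.72466889 -0.12123845  0.016     ]
[ 0.64288596 -0.10272405  0.016     ]
[0.68656584 0.10095303 0.016     ]
```

```bash
ls . pics
```

```text
.:
h.py
pics

pics:
scene0.png
scenez.png
top0.png
topz.png
```

View pics/topz.png

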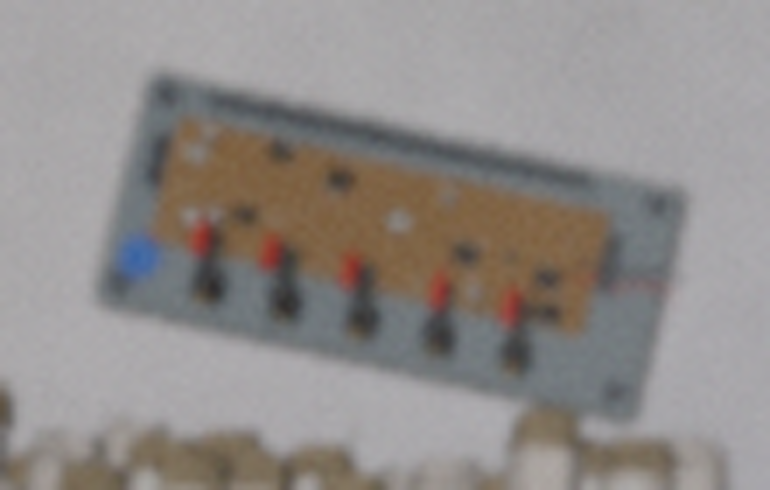

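View pics/scenez.png

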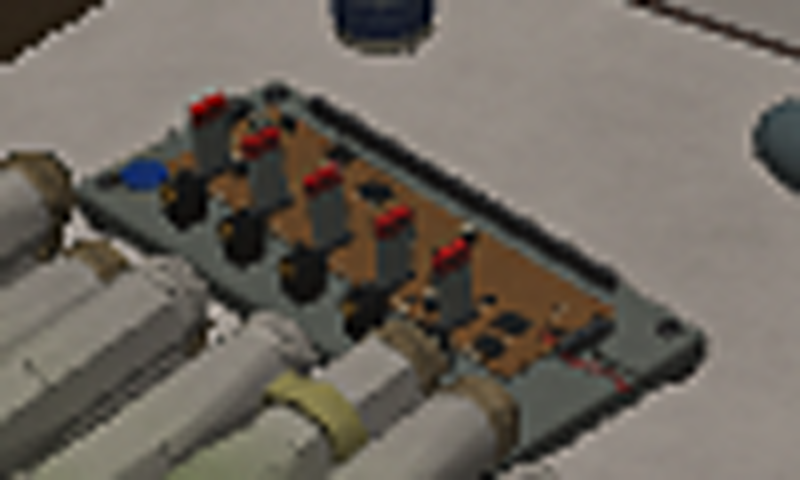

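Blue dot is at the left end of the plate (top picture about (160,167)), the clips run rightwards, red tips standing. Next I measure them with colour masks in both views.

Run:
```python
from h import *
from bench import env
for n,box in(('top',(130,200,140,250)),('scene',(125,185,200,300))):
    im=cv2.imread(f'pics/{n}0.png').astype(int);k=cam(env.get_calibration(n))
    b,g,r=[im[:,:,i] for i in range(3)]
    a,bb,c,d=box;roi=np.zeros(b.shape,bool);roi[a:bb,c:d]=1
    for nm,m,z in(('blue',roi&(b-r>60),.016),('red',roi&(r-g>70)&(r-b>70),.0545)):
        N,_,st,ce=cv2.connectedComponentsWithStats(m.astype(np.uint8))
        for i in range(1,N):
            if st[i,4]>4:print(n,nm,st[i,4],ce[i].round(1),toplane(k,*ce[i],z).round(4))
k=cam(env.get_calibration('top'))
print('box right rim/base',toplane(k,97,95,.2),toplane(k,126,110,0),toplane(k,110,257,0),toplane(k,80,250,.2))
print('bottle',toplane(k,160,115,.05),'tubes far',toplane(k,137,186,.06),toplane(k,238,194,.06))
```

```text
top blue 20 [159.2 166.2] [0.7022 0.0899 0.016 ]
top red 6 [178.3 165.5] [0.6966 0.0319 0.0545]
scene blue 13 [217.6 146.1] [0.7007 0.085  0.016 ]
scene red 5 [232.  141.6] [0.6943 0.0286 0.0545]
box right rim/base [0.83521114 0.19710667 0.2       ] [0.86196212 0.18701949 0.        ] [0.46007232 0.21960649 0.        ] [0.47364288 0.22456227 0.2       ]
bottle [0.83294817 0.08288622 0.05      ] tubes far [0.64184972 0.13644557 0.06      ] [ 0.62049737 -0.12421583  0.06      ]
```

Run:
```python
from h import *
from bench import env
a=cv2.imread('pics/top0.png')[85:265,60:150];b=cv2.imread('pics/scene0.png')[10:190,60:230]
cv2.imwrite('pics/box.png',np.hstack([cv2.resize(a,None,fx=3,fy=3),cv2.resize(b,None,fx=2.6,fy=3)]))
kt,ks=cam(env.get_calibration('top')),cam(env.get_calibration('scene'))
for t,s in(((97,95),(212,22)),((80,253),(72,90))):
    for z in(.1,.13,.16,.19,.22,.25):
        P=toplane(kt,*t,z);print(z,P.round(3),np.round(proj(ks,P)),s)
```

```text
0.1 [0.87  0.232 0.1  ] [210.  79.] (212, 22)
0.13 [0.859 0.222 0.13 ] [210.  72.] (212, 22)
0.16 [0.849 0.211 0.16 ] [209.  65.] (212, 22)
0.19 [0.839 0.201 0.19 ] [209.  57.] (212, 22)
0.22 [0.828 0.19  0.22 ] [209.  49.] (212, 22)
0.25 [0.818 0.18  0.25 ] [208.  40.] (212, 22)
0.1 [0.469 0.262 0.1  ] [100. 142.] (72, 90)
0.13 [0.468 0.251 0.13 ] [100. 133.] (72, 90)
0.16 [0.468 0.239 0.16 ] [100. 124.] (72, 90)
0.19 [0.467 0.228 0.19 ] [100. 115.] (72, 90)
0.22 [0.466 0.217 0.22 ] [101. 105.] (72, 90)
0.25 [0.466 0.206 0.25 ] [101.  94.] (72, 90)
```

View pics/box.png

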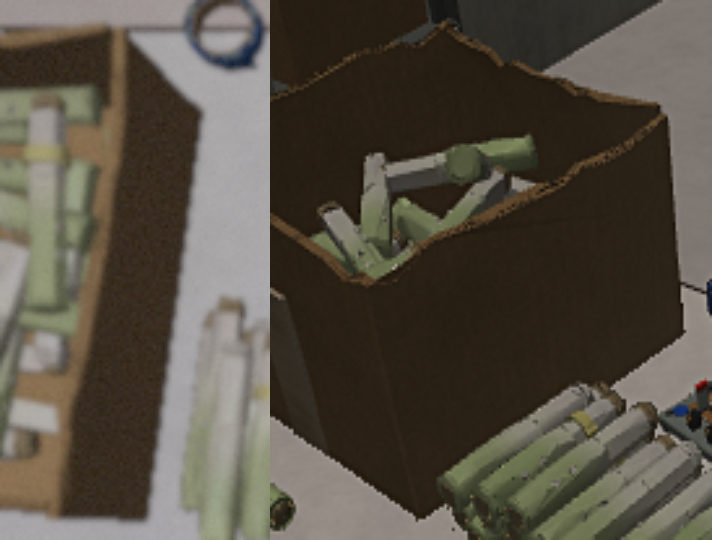

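Two views put the box's right wall at y ≈ 0.19–0.22 with its rim about 0.235 m up. That would crowd the camera side of the hand, so I will lift over the box and work with the hand leaning slightly toward -y, jaws shut.

Request:
{"method": "step_arm", "body": {
  "steps": [0,0,0.11,0,0,0,-1,0,0,0.11,0,0,0,-1,0.02,-0.04,0.11,0,0,-0.02,-1,0.05,-0.06,0.09,0,0,-0.02,-1,0.08,-0.09,0,0,0,-0.02,-1,0.08,-0.09,0,0,0,-0.02,-1,0.08,-0.09,0,0,0,-0.02,-1,0.08,-0.09,0,0,0,-0.02,-1]
}}

```text
t: 1.1
eef_pos: [0.3975, 0.3801, 0.4251]
ee_rot: [-3.132, -0.004, 2.056]
force: [-0.5, 0.7, 0.7]
gripper_width: 0.0141
```

Request:
{"method": "step_arm", "body": {
  "steps": [0.08,-0.09,0,0,0,-0.02,-1,0.08,-0.09,0,0,0,-0.02,-1,0.08,-0.09,0,0,0,-0.02,-1,0.08,-0.09,0,0,0,-0.02,-1,0.08,-0.09,0,0,0,-0.02,-1,0.08,-0.09,0,0,0,-0.01,-1,0.08,-0.09,0,0,0,0,-1]
}}

```text
t: 1.98
eef_pos: [0.6836, 0.0544, 0.4235]
ee_rot: [-3.129, -0.004, 1.343]
force: [0.1, 0.2, 0.2]
gripper_width: -0.0
```

Request:
{"method": "step_arm", "body": {
  "steps": [0.01,-0.06,-0.1,0.02,-0.004,0,-1,0.01,-0.06,-0.1,0.021,-0.005,0,-1,0.01,-0.06,-0.1,0,0,0,-1,0,0,-0.03,0,0,0,-1]
}}

```text
t: 2.48
eef_pos: [0.7009, -0.0445, 0.2517]
ee_rot: [-3.129, -0.272, 1.334]
force: [-0.3, 0.0, 1.1]
gripper_width: 0.0006
```

Run:
```python
from h import *
from bench import env
s=env.state();im=env.camera('wrist')[:,:,::-1];cv2.imwrite('pics/w1.png',im)
np.savez('w1.npz',p=s['eef_pos'],r=s['ee_rot']);print(s['eef_pos'],s['ee_rot'],s['dq'].round(3))
```

```text
[ 0.70088811 -0.04449063  0.25168929] [-3.12881832 -0.27186857  1.33443451] [ 0.01   0.058 -0.052  0.099 -0.093 -0.2    0.103]
```

View pics/w1.png

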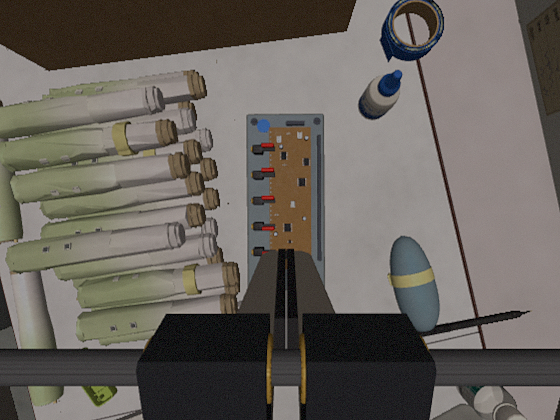

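The wrist picture shows blue dot (264,126), red tips at (267,146), (267,173), (266,199), (265,226); clip 5 is hidden behind the fingers.

Run:
```python
from h import *
from bench import env
d=np.load('w1.npz');c=env.get_calibration('wrist');print({k:v for k,v in c.items() if k!='tool_from_camera'})
k=cam(c,(d['p'],d['r']));im=cv2.imread('pics/w1.png').astype(int);b,g,r=[im[:,:,i] for i in range(3)]
roi=np.zeros(b.shape,bool);roi[112:262,245:326]=1
P=[]
for nm,m,z in(('blue',roi&(b-r>60)&(b-g>40),.016),('red',roi&(r-g>70)&(r-b>70),.0545)):
    N,_,st,ce=cv2.connectedComponentsWithStats(m.astype(np.uint8))
    for i in range(1,N):
        if st[i,4]>8:
            p=toplane(k,*ce[i],z);print(nm,st[i],ce[i].round(1),p.round(4));P.append(p[:2])
P=np.array(P);print(np.linalg.norm(np.diff(P,axis=0),axis=1))
v=P[4]-P[1];print('yaw',np.degrees(np.arctan2(v[0],-v[1])))
print('plate corners',[toplane(k,*q,.016).round(4) for q in((248,115),(323,115))])
```

```text
{'fovy': 61.96500691270827, 'cx': 285.7735474889358, 'cy': 212.01193776022717}
blue [257 119  13  13 133] [262.9 125.2] [0.702  0.0899 0.016 ]
red [261 143  13   4  50] [267.  144.6] [0.7024 0.059  0.0545]
red [261 168  13   4  51] [267.1 169.5] [0.6962 0.0324 0.0545]
red [262 196  12   4  47] [267.4 197.5] [0.6894 0.0026 0.0545]
red [262 226  12   4  37] [267.6 227.9] [ 0.6819 -0.0301  0.0545]
[0.03091981 0.02727933 0.03060233 0.03347732]
yaw -12.9611629003695
plate corners [array([0.6874, 0.106 , 0.016 ]), array([0.7751, 0.0849, 0.016 ])]
```

Both views agree within 1 mm on the dot and tip 2; the dot-to-tip-1 offset matches the drawing (yaw ≈ -13°). I'll go above the start, 27 mm before clip 1.

Request:
{"method": "step_arm", "body": {
  "steps": [0.005,0.087,-0.05,0,0,0,-1,0.005,0.087,-0.05,0,0,0,-1,0.005,0.087,-0.05,0,0,0,-1,0,0,0,0,0,0,-1]
}}

```text
t: 3.02
eef_pos: [0.7109, 0.1016, 0.1816]
ee_rot: [-3.137, -0.279, 1.349]
force: [-0.0, -0.1, 0.3]
gripper_width: 0.0004
```

Request:
{"method": "step_arm", "body": {
  "steps": [-0.004,-0.03,-0.1,0,0,0,-1,0,0,-0.08,0,0,0,-1,0,0,0,0,0,0,-1]
}}

```text
t: 3.4
eef_pos: [0.713, 0.0927, 0.0973]
ee_rot: [3.135, -0.285, 1.361]
force: [-0.6, -0.0, 0.3]
gripper_width: 0.0005
```

Request:
{"method": "step_arm", "body": {
  "steps": [-0.005,-0.007,-0.05,0,0,0,-1,-0.004,-0.005,-0.04,0,0,0,-1,0,0,0,0,0,0,-1]
}}

```text
t: 3.78
eef_pos: [0.7114, 0.0871, 0.0552]
ee_rot: [3.128, -0.287, 1.364]
force: [-0.3, -0.2, 0.2]
gripper_width: 0.0003
```

Run:
```python
from h import *
from bench import env
s=env.state();print(s['eef_pos'],s['ee_rot'],s['force'])
im=env.camera('wrist')[:,:,::-1];cv2.imwrite('pics/w2.png',im)
a=env.camera('scene')[105:195,180:310,::-1];cv2.imwrite('pics/s2.png',cv2.resize(a,None,fx=6,fy=6,interpolation=2))
```

```text
[0.71139481 0.08711301 0.05524577] [ 3.12759282 -0.28697115  1.36401762] [-0.27042842 -0.23111889  0.2391205 ]
```

View pics/w2.png

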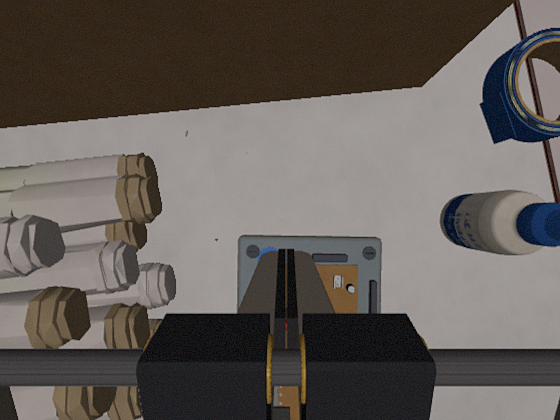

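View pics/s2.png

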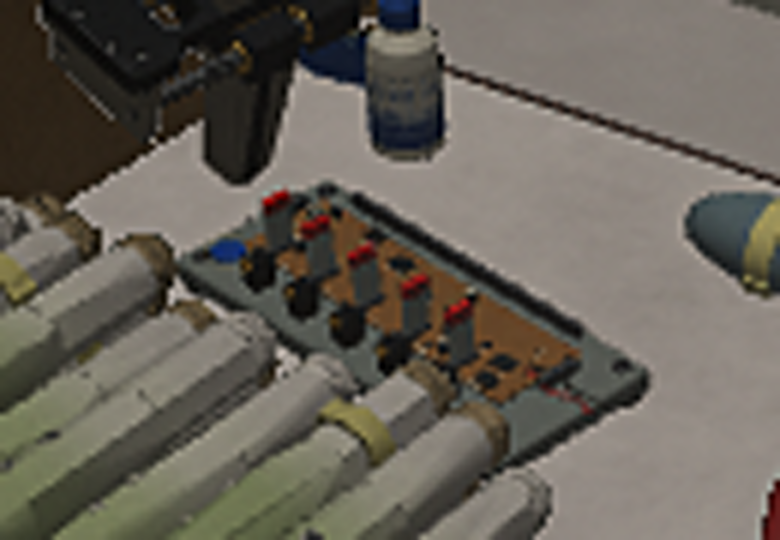

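The fingertip stands over the blue-dot end clear of clip 1, and all five clips are still upright. Now down 5 mm and start the sweep.

Request:
{"method": "step_arm", "body": {
  "steps": [-0.004,0,-0.011,0,0,0,-1,-0.006,-0.02,0,0,0,0,-1,-0.005,-0.02,0,0,0,0,-1,-0.005,-0.02,0,0,0,0,-1,-0.005,-0.02,0,0,0,0,-1]
}}

```text
t: 4.5
eef_pos: [0.7006, 0.0447, 0.0533]
ee_rot: [3.121, -0.289, 1.366]
force: [-0.3, -0.7, -0.0]
gripper_width: 0.0004
```

Run:
```python
from h import *
from bench import env
a=env.camera('scene')[105:195,180:310,::-1];cv2.imwrite('pics/s3.png',cv2.resize(a,None,fx=6,fy=6,interpolation=2))
```

```text
(no output)
```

View pics/s3.png

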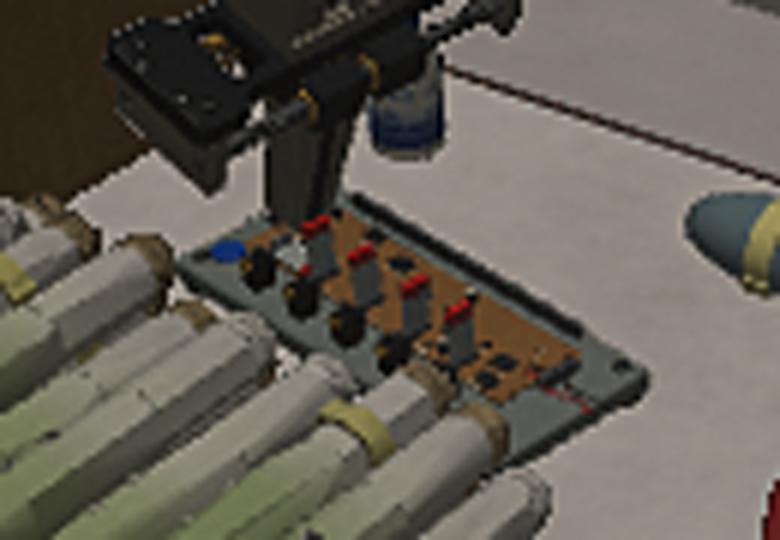

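Clip 1 lies flat (red tip at about (305,270) in the crop), and clips 2–5 still stand. Continuing.

Request:
{"method": "step_arm", "body": {
  "steps": [-0.005,-0.02,-0.004,0,0,0,-1,-0.005,-0.02,-0.002,0,0,0,-1,-0.005,-0.02,0,0,0,0,-1,-0.005,-0.02,0,0,0,0,-1,-0.005,-0.02,0,0,0,0,-1]
}}

```text
t: 5.18
eef_pos: [0.687, -0.0106, 0.0499]
ee_rot: [3.121, -0.287, 1.364]
force: [0.3, 0.7, 0.4]
gripper_width: 0.0005
```

Run:
```python
from h import *
from bench import env
a=env.camera('scene')[105:195,180:310,::-1];cv2.imwrite('pics/s4.png',cv2.resize(a,None,fx=6,fy=6,interpolation=2))
```

```text
(no output)
```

View pics/s4.png

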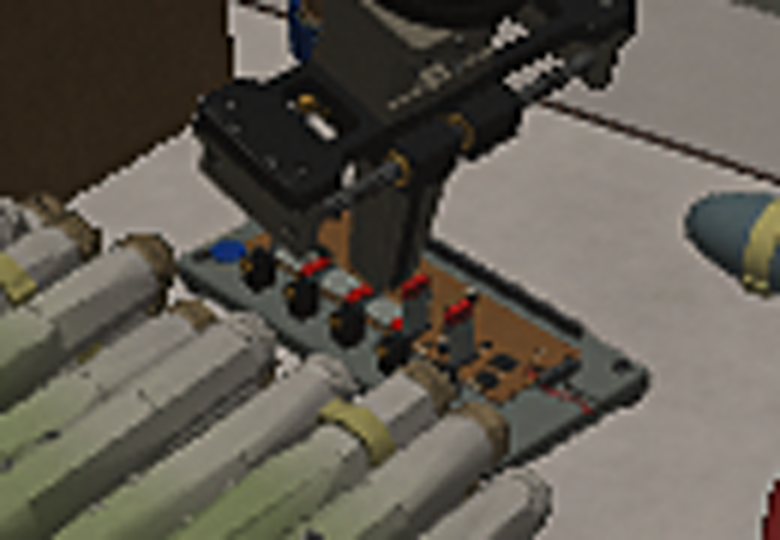

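Clips 1–3 are flat; 4 and 5 still stand at (415,300) and (460,325) in the crop. Carrying on past clip 5.

Request:
{"method": "step_arm", "body": {
  "steps": [-0.005,-0.02,0,0,0,0,-1,-0.005,-0.02,0,0,0,0,-1,-0.005,-0.02,0,0,0,0,-1,-0.005,-0.02,0,0,0,0,-1,-0.005,-0.02,0,0,0,0,-1,-0.005,-0.02,0,0,0,0,-1,0,0,0,0,0,0,-1]
}}

```text
t: 6.1
eef_pos: [0.6706, -0.0778, 0.05]
ee_rot: [3.121, -0.286, 1.362]
force: [-0.0, 0.2, -0.1]
gripper_width: 0.0006
```

Run:
```python
from h import *
from bench import env
a=env.camera('scene')[105:195,180:310,::-1];cv2.imwrite('pics/s5.png',cv2.resize(a,None,fx=6,fy=6,interpolation=2))
```

```text
(no output)
```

View pics/s5.png

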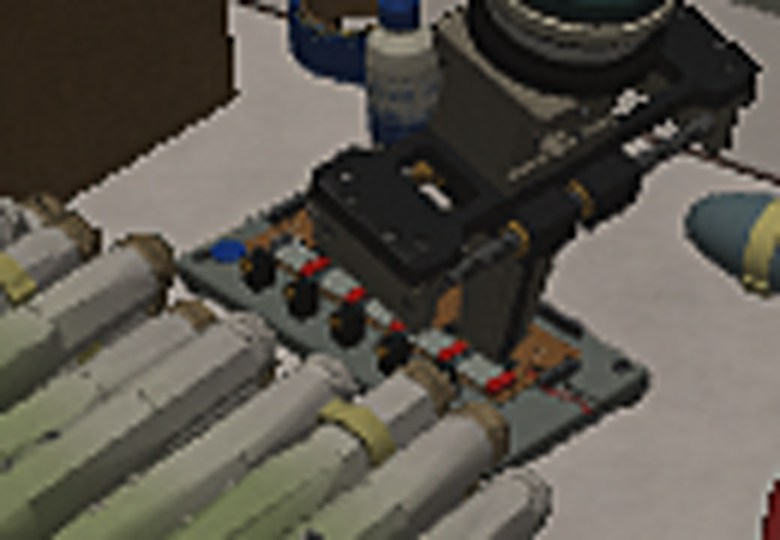

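All five are flat. I'll take the hand straight up.

Request:
{"method": "step_arm", "body": {
  "steps": [0,0,0.04,0,0,0,-1,0,0,0.1,0,0,0,-1,0,0,0.1,0,0,0,-1,0,0,0.1,0,0,0,-1,0,0,0.1,0,0,0,-1,0,0,0,0,0,0,-1,0,0,0,0,0,0,-1]
}}

```text
t: 7.02
eef_pos: [0.6702, -0.0723, 0.2853]
ee_rot: [3.116, -0.289, 1.369]
force: [0.3, -0.1, -0.7]
gripper_width: 0.0005
```

Run:
```python
from h import *
from bench import env
s=env.state();print(s['eef_pos'],s['dq'].round(3),s['force'])
a=env.camera('scene')[105:195,180:310,::-1];w=env.camera('wrist')[:,:,::-1];t=env.camera('top')[:,:,::-1]
cv2.imwrite('pics/w6.png',w);cv2.imwrite('pics/s6.png',cv2.resize(a,None,fx=6,fy=6,interpolation=2));cv2.imwrite('pics/t6.png',t)
```

```text
[ 0.67022126 -0.07233778  0.28527261] [-0.004 -0.033  0.002 -0.029  0.004  0.007 -0.007] [ 0.30386322 -0.07473711 -0.72655811]
```

View pics/s6.png

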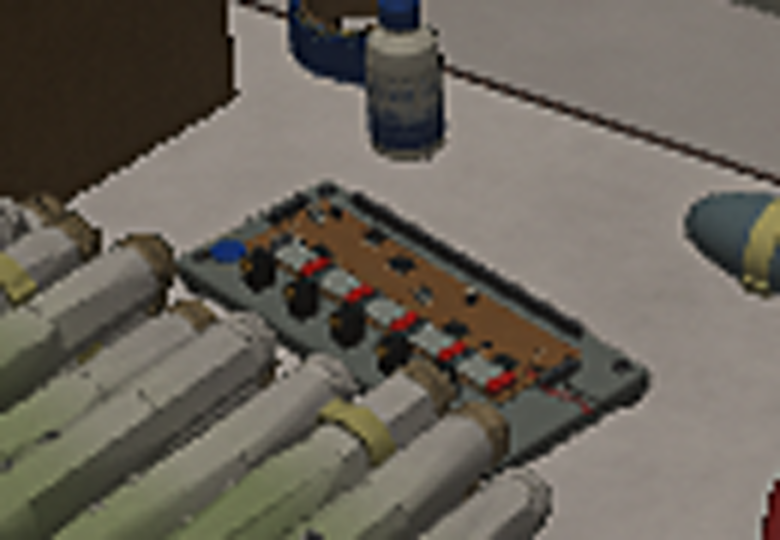

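View pics/w6.png

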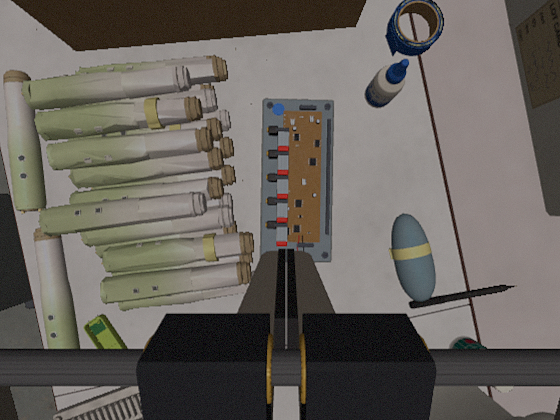

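View pics/t6.png

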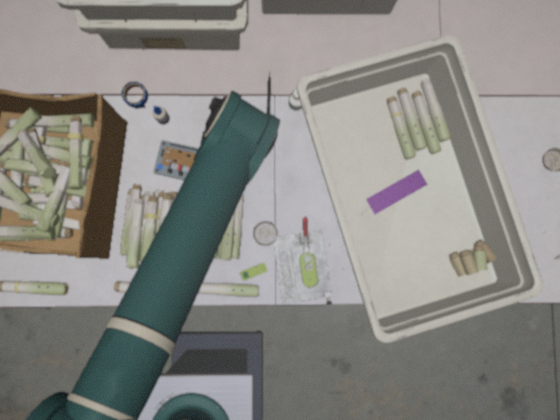

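All five clips are flat in the scene crop (red tips from (315,267) to (500,382)) and in the wrist picture. The board, dish (265,233), shell and tubes are where they were, and the hand is 0.28 m up.

```bash
python3 -c "
from bench import env
print(env.sign_off())"
```

```text
the job is handed in; nothing more can be done
None
```

All five clips are folded flat over the board edge, and I handed the job in at about 7.2 s of the 34 s allowed. I ran the closed fingertips along the row at about 50 mm height, starting at the blue-dot end. I then lifted the hand clear to 0.28 m.

- **Order:** pictures taken during the sweep show clip 1 flat first, then 1–3, then all five.
- **Force:** the readings at the end of each move stayed around 1 N or below; I did not see the values in between.
- **Position check:** the top and wrist views agreed within about 1 mm on the blue dot and on clip 2. The tip spacings measured 27–33 mm against the nominal 30 mm, and I did not find out why.
- **Board and bystanders:** the final pictures show no visible shift of the board, dish, shell or tubes. I judged this by eye and did not measure it; the arm hides part of one front tube in the top view.

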